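Release the jam jar from its ratchet clamp

ROBOT

A 6-joint arm with a two-finger parallel gripper is mounted at the origin on a cart in front of the work surface, level with it; the furniture and walls round the work are solid. World frame = base frame: x ahead of the robot, y to its left, z up, the work surface at z = 0. Lengths are in m, angles in rad, forces in N, time in s.
With the tool pointing down it reaches from about 0.425 to 0.95 m from the base axis. Payload 3.5 kg.
Tool frame: the origin (TCP) lies midway between the tips of the shut fingers; the grasp point (between the pads) lies r.grip_depth behind it (r.grip_depth is the distance from the TCP to the grasp point, in m); z points along the fingers, y is the direction in which the jaws open and shut (so a half turn about z gives the same grasp; the last joint's range is limited). The gripper opens to 85 mm and grips with 20 to 120 N. Pads are 22 mm wide; open, the fingers measure 114 mm over their backs; the gripper's body (76 mm by 85 mm) begins 54 mm behind the grasp point. The pads swing forward as they close: fully open they stand 13 mm farther back than shut.
Start: joints at [1.072, 0.286, 1.577, -0, 1.279, -0.15], TCP at [0.231, 0.634, 0.203] pointing down, gripper open.
Joint ranges: [-2.77, 2.77], [-0.9, 2.22], [0.21, 2.48], [-1.53, 4.67], [0.24, 2.81], [-2.84, 2.84]. Speed limits (rad/s): [2.79, 2.79, 3.14, 3.14, 3.14, 3.14].

INTERFACE

Orientations are given as a rotation vector (axis times angle).
In Python, from cell import read_state, vision, r, spotter gives the robot as it stands.
- The arm moves only by the shell command python3 -m crank 'ROWS' [FORCE]. ROWS is JSON, a list of rows, each a list of 7 numbers: the shift along the tool's x, y, z in m, then the turn, a rotation vector about the tool's x, y, z in degrees, then the finger opening in m, from 0 to 0.0854. In form: [[x, y, z, ax, ay, az, grip], ...]. A call has exactly 5 rows; each row shifts and turns the commanded pose from where the row before left it, along the tool's axes as they then stand; what a row does not reach is not made up. A row lasts 1/10 s, in which the tool goes at most 50 mm and 8.59 degrees, less where a joint would pass 70% of its speed; a pose out of reach is approached as far as the arm can. A call is refused whole if a number of a shift passes 0.05 or a number of a turn 8.59, either way. A call with a gripper value outside its range is refused whole. The fingers move at their own pace and stop on an object; FORCE is the grip in N (left out, the last holds). Time passes only in rows, so rows that do not move let the fingers close, or fill a call up. It gives the time, the measured TCP pose, the force and the opening at its end, in the units of the state.
- read_state(): the state, without advancing time (a new reading comes with each control period).
- vision.read_camera(name): name is "scene" or "top" or "wrist"; returns (picture, depth): 400x640x3 uint8, red, green, blue; 400x640 float32, m along the optical axis (not along the pixel's ray), 0 where there is no reading.
- vision.camera_params(name): a dict with "fx", "fy", "cx", "cy" (pixels), "k1" (the pictures are not rectified: a ray, as slopes to the right and down, at radius r is drawn at 1 + k1 r^2 times it, then the intrinsics apply), "extrinsics" (4x4, takes a point from camera to world coordinates). Camera axes: x right, y up, looking along -z (the intrinsics and any distortion apply to the point x, -y, -z); pixel columns grow to the right and rows downward; lengths in m; the calibration is good to about 2 mm. A picture is of the moment at which its call begins: read the wrist's pose just before it. camera_params takes no time and is no camera call; for the wrist camera it gives the pose at the moment of the call.
- r.close_job(): hands the job in, once; it reports no verdict.
Trained networks look in the newest picture that a camera, given by its name, has taken for a name from the list of things; names that differ only in an ending like _2 or _b are one class to them, and where a whole thing is asked for, a point or a joint stands for the part that bears it (a point fixed in the world has none). Each returns a list of dicts, best first, with "score" (0 to 1); they miss things now and then, are a little off and sometimes report something else, mostly with a low value. They report only what shows in the picture. A call takes as long as a camera call. They do not tell look-alikes from the thing itself.
- spotter.trace(name, camera): "mask" (400x640 bool, what is visible of it) and "bbox" ([left, top, right, bottom] as shares, 0 to 1, of the picture: columns of its width, rows of its height, round what is visible of it).
- spotter.landmark_of(name, camera): "point" ([row, column] as shares, 0 to 1, of the picture: columns of its width, rows of its height: a listed point, or the origin of a listed thing).
The state is a dict: "t": time; "joints": joint angles; "qd": joint speeds; "joint_efforts": joint torques, N m; "tool_pos": TCP position; "eef_rot": TCP orientation; "wrist_force": force on the tool from outside, world axes, zero at the start; "moment": the same for the moment, N m; "gripper_width": opening from 0.0 (shut) to 1.0 (fully open).
Only numpy, scipy, OpenCV 4.12 (cv2) and the standard library are available. Lean on these libraries where they do the work, as an engineer would, in place of code of your own. Each camera call takes 0.05 s, during which the arm holds its last target.

TASK

Free the jam jar from its ratchet clamp: lift the red pawl handle of the clamp that holds the jam jar and keep it up while the drum runs all the way back and the jaw is fully open, then let the pawl drop back into the toothed wheel and let go. Leave the jam jar standing where it is, and leave the clamp with the spice jar locked.

Things in the scene. Friction and masses are not known exactly. Their poses are not given: they have to be found in the camera images.
- jam_clamp_handle (a point): Centre of the jam jar clamp's red pawl handle: block 34 (own x) x 16 (own y, pinch here) x 24 mm (own z, up), about 108 mm above the worktop, at the end of the clamp away from the jar, 0.17 m from it. Own x points level to the jar (robot's right, within 6 degrees). Its lever leaves along +x; toothed wheel (top 98 mm high) begins 12 mm to the +x side; otherwise 50 mm free beside and below.
- jam_clamp_pawl (a joint): Pawl lever, rad: 0 down in the teeth, positive lifted, upper stop 0.6. It swings about a level pin along own y, 100 mm from the handle towards the jar and 12 mm lower. Nose clear of the teeth above 0.12 (handle up 12 mm); 0.3 (up 29 mm, and 8 mm towards the jar) clears it well. Takes about 2 to 5 N to lift; falls back by itself when let go.
- jam_clamp_drum (a joint): Drum with toothed wheel (radius 38 mm), rad: 0 clamped, grows as it turns back and draws the jaw off the jar, end stop 2.11 (jaw 21 mm open). A damped spring turns it while the pawl is up, which takes about 3 s; if the pawl drops early it stops at the next tooth (every 0.52). At the end stop the pawl fits into a gap again.
- spice_clamp_drum (a joint): Drum of the second, like clamp, which stands beside the first one with the same red handle and holds the narrow spice jar (45 x 106 mm, red cap); rad, 0 clamped. It stays locked. Each clamp: wooden base 236 x 72 x 12 mm, 120 mm tall at most. A wall cabinet hangs over the worktop behind the clamps, its underside 0.53 m up: stay low.
- jam_jar: The loose jam jar with white lid, 65 mm wide, 94 mm tall, 0.33 kg, standing on its clamp's base (12 mm thick) between two upright jaws; origin at the centre of its underside, z up. It stays where it is.
There are look-alikes about, which are no part of the job. What is shaped like the jam_jar but turquoise is not meant.

How it is judged:
On the way, in this order (a step that is already met when the one before it is completed fails the run):
1. the pawl of the jam jar's clamp is lifted clear of the wheel (value of joint jam_clamp_pawl above 0.11 rad), for 0.2 s.
2. the drum has run all the way back (value of joint jam_clamp_drum above 1.95 rad), for 0.2 s.
At the end, for the whole second after the job is handed in: The drum of the jam jar's clamp is run back (over 1.95 rad), its pawl is down in the wheel again (under 0.08 rad), the jam jar stands upright and still within 20 mm of where it was, and the spice jar's clamp is still locked (drum under 0.2 rad) (value of joint jam_clamp_drum above 1.95 rad and value of joint jam_clamp_pawl below 0.08 rad and value of joint spice_clamp_drum below 0.2 rad and angle between jam_jar's own z axis and vertical below 0.15 rad and distance of jam_jar from where it was at the start of the episode below 0.02 m and linear speed of jam_jar below 0.03 m/s); the robot touches nothing.
It fails at once if the spice jar's clamp is released (value of joint spice_clamp_drum above 0.3 rad).
It fails at once if the jam jar is tipped (angle between jam_jar's own z axis and vertical above 0.35 rad).
It also fails if it takes over 32 s, if anything falls off the work surface, if the arm or the gripper's body presses on something with over 40 N, if the wrist force passes 120 N, or if a joint passes its speed limit or range.

## Working session

There is one attempt and no reset: what is moved stays moved. The work goes in short steps, Python scripts to look and compute and a shell command to move; the robot and the scene stay as the last step left them, time stands still between calls to the robot, and variables do not carry over. Pictures are saved under pics/ and viewed, and the job is handed in when it is done.

```bash
mkdir -p pics; ls
cat > h.py <<'E'
import numpy as np, cv2
from cell import read_state, vision, r, spotter
def cam(n):
    p,d=vision.read_camera(n); return p,d,vision.camera_params(n)
def ray(c,row,col):
    x=(col-c['cx'])/c['fx']; y=(row-c['cy'])/c['fy']
    k=c['k1']; rd=np.hypot(x,y); ru=rd
    for _ in range(30): ru=rd/(1+k*ru*ru)
    s=ru/rd if rd>0 else 1
    return np.array([x*s,-y*s,-1.0])
def px2w(c,row,col,depth):
    E=np.array(c['extrinsics']); return E[:3,:3]@(ray(c,row,col)*depth)+E[:3,3]
def save(n,p): cv2.imwrite('pics/'+n+'.png',p[:,:,::-1])
E
python3 - <<'E'
from h import *
s=read_state(); print({k:np.round(v,3) for k,v in s.items()}, r.grip_depth)
for n in ['scene','top']:
    p,d,c=cam(n); save(n+'0',p)
    for t in ['jam_clamp_handle','jam_jar']:
        for q in spotter.landmark_of(t,n)[:4]:
            rr,cc=q['point'][0]*400,q['point'][1]*640
            dd=d[int(rr),int(cc)]
            print(n,t,round(q['score'],2),round(rr,1),round(cc,1),np.round(px2w(c,rr,cc,dd),3))
E
```

```text
pics
{'t': np.float64(0.0), 'joints': array([ 1.072,  0.287,  1.578,  0.   ,  1.279, -0.15 ]), 'qd': array([ 0.   , -0.001,  0.002,  0.001, -0.001, -0.   ]), 'joint_efforts': array([-1.0000e-03, -4.0597e+01, -2.9263e+01, -0.0000e+00,  6.0000e-03,
       -0.0000e+00]), 'tool_pos': array([0.23 , 0.634, 0.201]), 'eef_rot': array([-5.450e-01, -3.093e+00,  3.000e-03]), 'wrist_force': array([ 0.241, -0.549, -0.065]), 'moment': array([-0.005, -0.015, -0.036]), 'gripper_width': np.float64(1.001)} 0.0187
scene jam_clamp_handle 0.77 190.0 228.9 [ 0.405 -0.151  0.113]
scene jam_jar 0.82 250.2 369.5 [ 0.481 -0.394  0.017]
scene jam_jar 0.7 261.9 313.1 [ 0.38  -0.332  0.033]
top jam_clamp_handle 0.65 219.7 271.5 [ 0.42  -0.123 -0.002]
top jam_jar 0.79 184.0 372.7 [ 0.495 -0.373  0.093]
top jam_jar 0.66 227.1 347.4 [ 0.398 -0.313  0.107]
```

View pics/scene0.png

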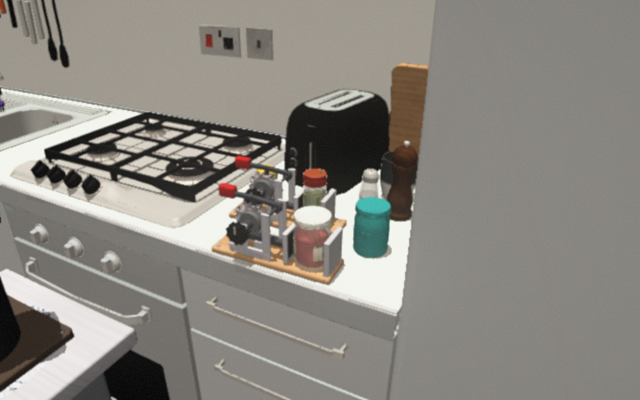

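View pics/top0.png

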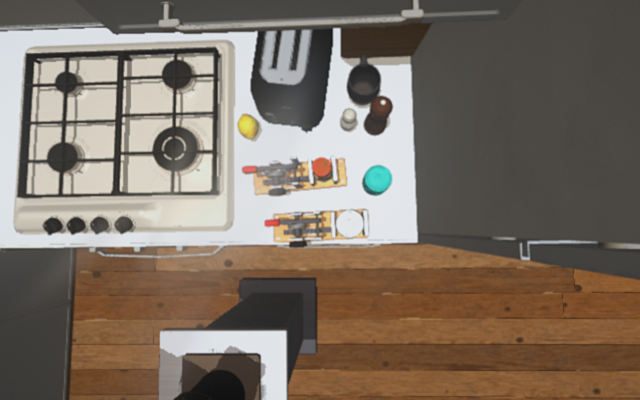

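Scene view: the jam jar (white lid) is at about (240,312), and its clamp's red handle at (190,228). The spice clamp's handle is at (162,243). In the top view the jam handle is at (223,271) and the spice handle at (169,250). The turquoise jar is a look-alike.

```bash
cat > m.py <<'E'
from h import *
R={}
for n,boxes in {'scene':{'jam':(180,200,212,245),'spice':(152,172,228,256)},'top':{'jam':(214,232,258,285),'spice':(160,178,236,262)}}.items():
    p,d,c=cam(n)
    hsv=cv2.cvtColor(p,cv2.COLOR_RGB2HSV)
    m=((hsv[...,0]<8)|(hsv[...,0]>172))&(hsv[...,1]>150)&(hsv[...,2]>60)
    for k,(a,b,e,f) in boxes.items():
        q=np.zeros_like(m);q[a:b,e:f]=m[a:b,e:f]
        ys,xs=np.nonzero(q); 
        P=np.array([px2w(c,y,x,d[y,x]) for y,x in zip(ys,xs) if d[y,x]>0])
        P=P[np.abs(P[:,2]-.11)<.04]
        print(n,k,len(ys),ys.min(),ys.max(),xs.min(),xs.max(),ys.mean(),xs.mean(),'\n',np.round(np.percentile(P,[3,50,97],axis=0),3).tolist() if len(P) else None)
        E=np.array(c['extrinsics']); R.setdefault(k,[]).append((E[:3,3],E[:3,:3]@ray(c,ys.mean(),xs.mean())))
for k,v in R.items():
    A=0;B=0
    for o,u in v:
        u=u/np.linalg.norm(u);M=np.eye(3)-np.outer(u,u);A=A+M;B=B+M@o
    X=np.linalg.solve(A,B); print(k,X.round(4),[np.linalg.norm(np.cross(X-o,u/np.linalg.norm(u))).round(4) for o,u in v])
p,d,c=cam('top')
i=cv2.resize(p[140:260,220:400],None,fx=4,fy=4,interpolation=cv2.INTER_CUBIC);save('topz',i)
E
python3 m.py
```

```text
scene jam 171 184 196 219 235 189.61988304093566 227.06432748538012 
 [[0.402, -0.159, 0.102], [0.405, -0.146, 0.113], [0.415, -0.132, 0.119]]
scene spice 166 155 168 235 250 161.39156626506025 242.1867469879518 
 [[0.523, -0.108, 0.1], [0.527, -0.095, 0.112], [0.537, -0.079, 0.119]]
top jam 60 220 225 266 278 222.5 272.46666666666664 
 [[0.405, -0.159, 0.116], [0.411, -0.149, 0.12], [0.416, -0.133, 0.123]]Traceback (most recent call last):
  File "m.py", line 11, in <module>
    P=P[np.abs(P[:,2]-.11)<.04]
               ~^^^^^
IndexError: too many indices for array: array is 1-dimensional, but 2 were indexed
```

```bash
cat > m2.py <<'E'
from h import *
from scipy.spatial.transform import Rotation as Ro
p,d,c=cam('top')
i=cv2.resize(p[140:260,220:400],None,fx=4,fy=4,interpolation=cv2.INTER_CUBIC);save('topz',i)
for n in ['scene','top']:
    p,d,c=cam(n)
    for t in ['jam_jar']:
        for q in spotter.trace(t,n)[:3]:
            ys,xs=np.nonzero(q['mask'])
            P=np.array([px2w(c,y,x,d[y,x]) for y,x in zip(ys,xs) if d[y,x]>0])
            top=P[(P[:,2]>.098)&(P[:,2]<.12)]
            print(n,t,round(q['score'],2),xs.mean().round(),ys.mean().round(),np.round(np.percentile(P,[3,50,97],axis=0),3).tolist(),len(top),top.mean(0).round(3) if len(top) else '', (top.max(0)-top.min(0)).round(3) if len(top) else '')
s=read_state();print(Ro.from_rotvec(s['eef_rot']).as_matrix().round(3))
# jam clamp points: tops of base region heights
P=[px2w(c,y,x,d[y,x]) for y in range(195,255) for x in range(255,380) if d[y,x]>0]
P=np.array(P)
for lo,hi in [(.006,.018),(.06,.095),(.095,.13)]:
    Q=P[(P[:,2]>lo)&(P[:,2]<hi)&(P[:,0]<.47)]
    print(lo,hi,len(Q),np.round(np.percentile(Q,[1,99],axis=0),3).tolist())
    if len(Q)>20:
        print(cv2.minAreaRect(Q[:,:2].astype(np.float32)))
E
python3 m2.py
```

```text
scene jam_jar 0.79 371.0 227.0 [[0.478, -0.415, 0.003], [0.487, -0.391, 0.059], [0.533, -0.358, 0.093]] 0  
scene jam_jar 0.56 310.0 237.0 [[0.376, -0.346, 0.017], [0.384, -0.324, 0.078], [0.428, -0.291, 0.105]] 675 [ 0.403 -0.319  0.104] [0.062 0.062 0.009]
top jam_jar 0.74 376.0 180.0 [[0.477, -0.411, 0.021], [0.504, -0.382, 0.093], [0.534, -0.354, 0.096]] 0  
[[-0.94   0.342  0.   ]
 [ 0.342  0.94   0.   ]
 [-0.     0.    -1.   ]]
0.006 0.018 1010 [[0.364, -0.355, 0.007], [0.441, -0.129, 0.016]]
((0.40261274576187134, -0.2446717768907547), (0.07204864174127579, 0.2340831160545349), 2.2783541679382324)
0.06 0.095 577 [[0.354, -0.36, 0.062], [0.435, -0.177, 0.087]]
((0.3944331109523773, -0.2603732943534851), (0.20113758742809296, 0.08192121237516403), 89.78411865234375)
0.095 0.13 992 [[0.375, -0.346, 0.097], [0.434, -0.131, 0.121]]
((0.4037121832370758, -0.23856748640537262), (0.0627330094575882, 0.2201669067144394), 1.1461089849472046)
```

View pics/topz.png

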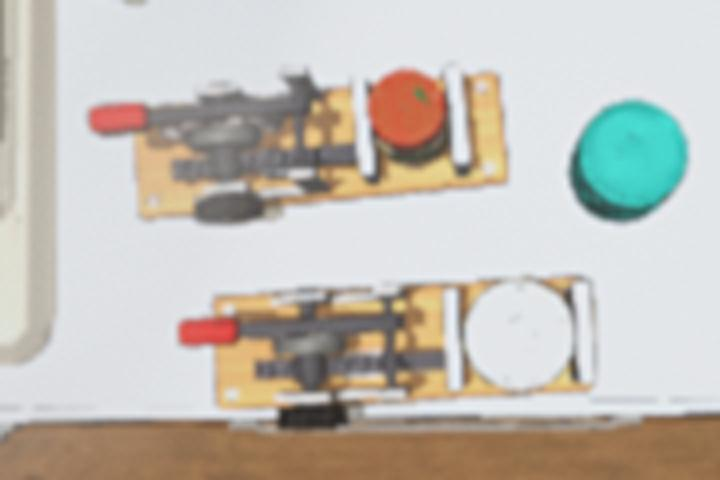

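The zoom shows the red jam handle at crop (208,331). The lever runs right to the pin at about (390,320), with the jam jar's white lid on the same clamp. Its axis is yawed about 2.5–3° from −y. Handle is about (0.410, −0.146, 0.108), and it is 0.172 m from the jar at (0.403, −0.319), which agrees with the text. Next I'll plan the arc over there.

```bash
cat > plan.py <<'E'
from h import *
from scipy.spatial.transform import Rotation as Ro
def rows(wps,s=None):
    # wps: list of (pos, R) ; returns tool rows
    s=s or read_state(); p=np.array(s['tool_pos']);R=Ro.from_rotvec(s['eef_rot'])
    for q,T in wps:
        dp=R.inv().apply(np.array(q)-p); dr=np.degrees((R.inv()*T).as_rotvec())
        print('[%.4f,%.4f,%.4f,%.2f,%.2f,%.2f]'%(*dp,*dr)); p=np.array(q);R=T
def down(yaw): # tool y at world angle yaw deg, z down
    a=np.radians(yaw); y=np.array([np.cos(a),np.sin(a),0]); z=np.array([0,0,-1.]); x=np.cross(y,z)
    return Ro.from_matrix(np.c_[x,y,z])
E
python3 - <<'E'
from plan import *
N=20;W=[]
for i in range(1,N+1):
    f=i/N; a=np.radians(70+f*(-19.5-70)); rr=.675+(f)*(.47-.675)
    W.append(((rr*np.cos(a),rr*np.sin(a),.203+.02*f),down(70+f*(2.6-70))))
rows(W); print(W[-1][0])
E
```

```text
[-0.0521,-0.0123,-0.0012,0.00,0.00,3.39]
[-0.0508,-0.0132,-0.0010,0.00,0.00,3.37]
[-0.0498,-0.0141,-0.0010,0.00,0.00,3.37]
[-0.0487,-0.0150,-0.0010,0.00,0.00,3.37]
[-0.0476,-0.0159,-0.0010,0.00,0.00,3.37]
[-0.0465,-0.0167,-0.0010,0.00,0.00,3.37]
[-0.0454,-0.0174,-0.0010,0.00,0.00,3.37]
[-0.0442,-0.0182,-0.0010,0.00,0.00,3.37]
[-0.0431,-0.0189,-0.0010,0.00,0.00,3.37]
[-0.0419,-0.0195,-0.0010,0.00,0.00,3.37]
[-0.0408,-0.0202,-0.0010,0.00,0.00,3.37]
[-0.0396,-0.0207,-0.0010,0.00,0.00,3.37]
[-0.0384,-0.0213,-0.0010,0.00,0.00,3.37]
[-0.0372,-0.0218,-0.0010,0.00,0.00,3.37]
[-0.0360,-0.0223,-0.0010,0.00,0.00,3.37]
[-0.0348,-0.0227,-0.0010,0.00,0.00,3.37]
[-0.0336,-0.0231,-0.0010,0.00,0.00,3.37]
[-0.0325,-0.0234,-0.0010,0.00,0.00,3.37]
[-0.0313,-0.0238,-0.0010,0.00,0.00,3.37]
[-0.0301,-0.0240,-0.0010,0.00,0.00,3.37]
(np.float64(0.44304150081332383), np.float64(-0.1568892238398723), 0.223)
```

```bash
python3 -m crank '[[-0.047,-0.012,-0.001,0,0,3.4,0.085],[-0.047,-0.013,-0.001,0,0,3.4,0.085],[-0.047,-0.014,-0.001,0,0,3.4,0.085],[-0.047,-0.015,-0.001,0,0,3.4,0.085],[-0.047,-0.015,-0.001,0,0,3.4,0.085]]'
python3 -m crank '[[-0.046,-0.016,-0.001,0,0,3.4,0.085],[-0.045,-0.017,-0.001,0,0,3.4,0.085],[-0.044,-0.018,-0.001,0,0,3.4,0.085],[-0.043,-0.019,-0.001,0,0,3.4,0.085],[-0.042,-0.019,-0.001,0,0,3.4,0.085]]'
python3 - <<'E'
from plan import *
N=11;W=[]
s=read_state();x,y,_=s['tool_pos'];a0=np.degrees(np.arctan2(y,x));r0=np.hypot(x,y);Y=Ro.from_rotvec(s['eef_rot']).as_matrix()[:,1];y0=np.degrees(np.arctan2(Y[1],Y[0]));print(a0,r0,y0,s['tool_pos'])
for i in range(1,N+1):
    f=i/N; a=np.radians(a0+f*(-19.5-a0)); rr=r0+(f)*(.47-r0)
    W.append(((rr*np.cos(a),rr*np.sin(a),.213+.01*f),down(y0+f*(2.6-y0))))
rows(W); print(W[-1][0])
E
```

```text
t: 1.15
tool_pos: [0.4097, 0.4663, 0.208]
eef_rot: [1.0, 2.978, 0.001]
wrist_force: [0.7, 0.9, -0.3]
gripper_width: 0.997
t: 1.65
tool_pos: [0.506, 0.2508, 0.213]
eef_rot: [1.429, 2.797, 0.001]
wrist_force: [1.3, 0.2, 0.4]
gripper_width: 0.992
26.36204343507253 0.5647566471146288 35.861301792868495 [0.50602541 0.2507755  0.21303819]
[-0.0382,-0.0166,-0.0009,0.04,0.02,3.02]
[-0.0373,-0.0172,-0.0009,0.00,0.00,3.02]
[-0.0363,-0.0178,-0.0009,0.00,0.00,3.02]
[-0.0353,-0.0184,-0.0009,0.00,0.00,3.02]
[-0.0344,-0.0189,-0.0009,0.00,0.00,3.02]
[-0.0334,-0.0194,-0.0009,0.00,0.00,3.02]
[-0.0324,-0.0199,-0.0009,0.00,0.00,3.02]
[-0.0314,-0.0203,-0.0009,0.00,0.00,3.02]
[-0.0304,-0.0207,-0.0009,0.00,0.00,3.02]
[-0.0294,-0.0211,-0.0009,0.00,0.00,3.02]
[-0.0284,-0.0214,-0.0009,0.00,0.00,3.02]
(np.float64(0.44304150081332383), np.float64(-0.1568892238398723), 0.223)
```

```bash
python3 -m crank '[[-0.041,-0.018,-0.001,0,0,3.4,0.085],[-0.040,-0.018,-0.001,0,0,3.3,0.085],[-0.039,-0.019,-0.001,0,0,3.3,0.085],[-0.038,-0.020,-0.001,0,0,3.3,0.085],[-0.037,-0.020,-0.001,0,0,3.3,0.085]]'
python3 -m crank '[[-0.036,-0.021,-0.001,0,0,3.3,0.085],[-0.034,-0.021,-0.001,0,0,3.3,0.085],[-0.033,-0.022,-0.001,0,0,3.3,0.085],[-0.032,-0.022,-0.001,0,0,3.3,0.085],[-0.031,-0.022,-0.001,0,0,3.3,0.085]]'
python3 - <<'E'
from plan import *
p,d,c=cam('wrist'); save('w0',p); s=read_state()
print(s['tool_pos'],s['joints'].round(3),np.array(c['extrinsics']).round(3))
q=spotter.landmark_of('jam_clamp_handle','wrist')
for k in q: 
    a,b=k['point'][0]*400,k['point'][1]*640
    print(k['score'],a,b,px2w(c,a,b,d[int(a),int(b)]))
rows([((.41,-.146,.15),down(2.6))])
E
```

```text
t: 2.15
tool_pos: [0.5183, 0.0356, 0.2181]
eef_rot: [1.818, 2.561, 0.001]
wrist_force: [0.3, -0.6, -0.4]
gripper_width: 0.99
t: 2.65
tool_pos: [0.45, -0.1489, 0.2231]
eef_rot: [2.166, 2.274, 0.0]
wrist_force: [1.2, -0.6, -0.0]
gripper_width: 0.993
[ 0.44805124 -0.15287665  0.22322244] [-0.541 -0.189  2.033 -0.004  1.297 -0.583] [[ 0.999 -0.041 -0.013  0.445]
 [ 0.043  0.949  0.313 -0.072]
 [-0.001 -0.314  0.95   0.394]
 [ 0.     0.     0.     1.   ]]
0.9 183.88 272.896 [ 0.41156362 -0.14519218  0.12001109]
[0.0065,-0.0390,0.0732,0.01,0.09,-0.03]
```

View pics/w0.png

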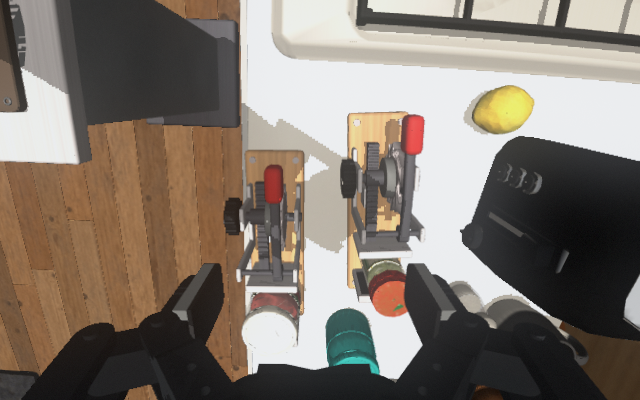

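The wrist view shows the jam handle (red) at (184,273), with its clamp and the white-lid jar at (325,270). The spice handle is at (134,413). Now I'll measure with the wrist mask and triangulate against the scene camera.

```bash
cat > m3.py <<'E'
from plan import *
V=[]
for n,(a,b,e,f) in {'wrist':(155,215,258,290),'scene':(180,200,212,245)}.items():
    p,d,c=cam(n); hsv=cv2.cvtColor(p,cv2.COLOR_RGB2HSV)
    m=((hsv[...,0]<8)|(hsv[...,0]>172))&(hsv[...,1]>150)&(hsv[...,2]>50)
    q=np.zeros_like(m);q[a:b,e:f]=m[a:b,e:f]; ys,xs=np.nonzero(q)
    P=np.array([px2w(c,y,x,d[y,x]) for y,x in zip(ys,xs) if d[y,x]>0])
    print(n,len(ys),ys.min(),ys.max(),xs.min(),xs.max(),np.round(np.percentile(P,[2,50,98],axis=0),4).tolist())
    if n=='wrist':
        T=P[P[:,2]>np.percentile(P[:,2],98)-.006]; print('top face',np.round([T.min(0),T.mean(0),T.max(0)],4).tolist(),cv2.minAreaRect(T[:,:2].astype(np.float32)))
    E=np.array(c['extrinsics']); u=E[:3,:3]@ray(c,ys.mean(),xs.mean()); V.append((E[:3,3],u/np.linalg.norm(u)))
A=0;B=0
for o,u in V: M=np.eye(3)-np.outer(u,u);A=A+M;B=B+M@o
X=np.linalg.solve(A,B);print('tri',X,[np.linalg.norm(np.cross(X-o,u)) for o,u in V])
E
python3 m3.py
```

```text
wrist 551 166 201 265 282 [[0.4065, -0.1566, 0.1153], [0.4138, -0.141, 0.1185], [0.4208, -0.1265, 0.1203]]
top face [[0.4061, -0.1585, 0.1148], [0.4139, -0.1411, 0.1184], [0.4216, -0.1258, 0.1209]] ((0.4135797321796417, -0.14210394024848938), (0.014797024428844452, 0.03277987986803055), 3.0894086360931396)
scene 167 184 196 220 235 [[0.4022, -0.1585, 0.1013], [0.4048, -0.1467, 0.1124], [0.4135, -0.1319, 0.1197]]
tri [ 0.41203999 -0.14288999  0.10840842] [np.float64(0.0010030398649111224), np.float64(0.0010030398649111013)]
```

Run:
```python
from plan import *
s=read_state();print(s['tool_pos'],s['eef_rot'])
rows([((.412,-.138,.145),down(2.8)),((.412,-.138,.091),down(2.8))])
```

```text
[ 0.45050484 -0.14792438  0.22300177] [2.16587248e+00 2.27497834e+00 1.06909939e-03]
[0.0118,-0.0380,0.0780,0.05,-0.01,0.01]
[0.0000,0.0000,0.0540,0.00,0.00,0.00]
```

```bash
python3 -m crank '[[0.004,-0.013,0.02,0,0,0,0.055],[0.004,-0.013,0.02,0,0,0,0.055],[0.004,-0.012,0.02,0,0,0,0.055],[0,0,0.018,0,0,0,0.055],[0,0,0,0,0,0,0.055]]' 40
python3 - <<'E'
from plan import *
s=read_state();print(s['t'],s['tool_pos'],s['joints'],s['gripper_width'])
p,d,c=cam('wrist'); save('w1',p)
rows([((.412,-.138,.091),down(2.8))])
E
```

```text
t: 3.35
tool_pos: [0.4106, -0.135, 0.1421]
eef_rot: [-2.158, -2.276, 0.001]
wrist_force: [-0.9, 0.1, -0.4]
gripper_width: 0.647
3.35 [ 0.41058995 -0.1350392   0.14205929] [-5.53618241e-01 -2.08712378e-01  2.20238606e+00  4.21754713e-04
  1.15355876e+00 -6.06922008e-01] 0.647164612864374
[-0.0022,0.0002,0.0528,-0.11,-0.10,0.23]
```

View pics/w1.png

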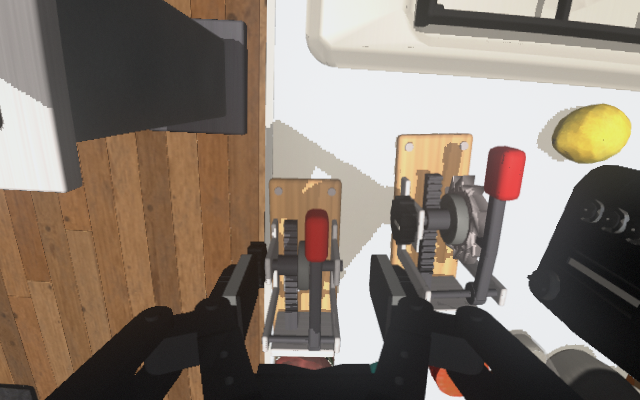

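Wrist view: the jam handle at (235,316) lies midway between the fingers (pads at about columns 240 and 385). The toothed wheel at column 290 lies on the −y tool side, towards the jar. Descending.

```bash
python3 -m crank '[[-0.001,0,0.012,0,0,0,0.055],[-0.001,0,0.013,0,0,0,0.055],[0,0,0.013,0,0,0,0.055],[0,0,0.011,0,0,0,0.055],[0,0,0,0,0,0,0.055]]' 40
python3 - <<'E'
from plan import *
s=read_state();print(s['t'],s['tool_pos'],s['wrist_force'],s['gripper_width'])
p,d,c=cam('wrist'); save('w2',p)
p,d,c=cam('scene'); save('s2',cv2.resize(p[120:300,180:380],None,fx=4,fy=3.3))
E
```

```text
t: 3.9
tool_pos: [0.4107, -0.1385, 0.0933]
eef_rot: [-2.161, -2.274, 0.001]
wrist_force: [0.1, 0.4, 0.3]
gripper_width: 0.641
3.9 [ 0.41072778 -0.13851311  0.09333546] [0.14202949 0.4416553  0.26170477] 0.641385833601079
```

View pics/w2.png

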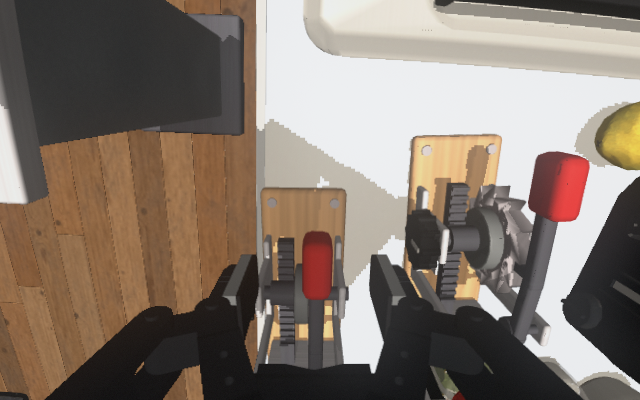

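View pics/s2.png

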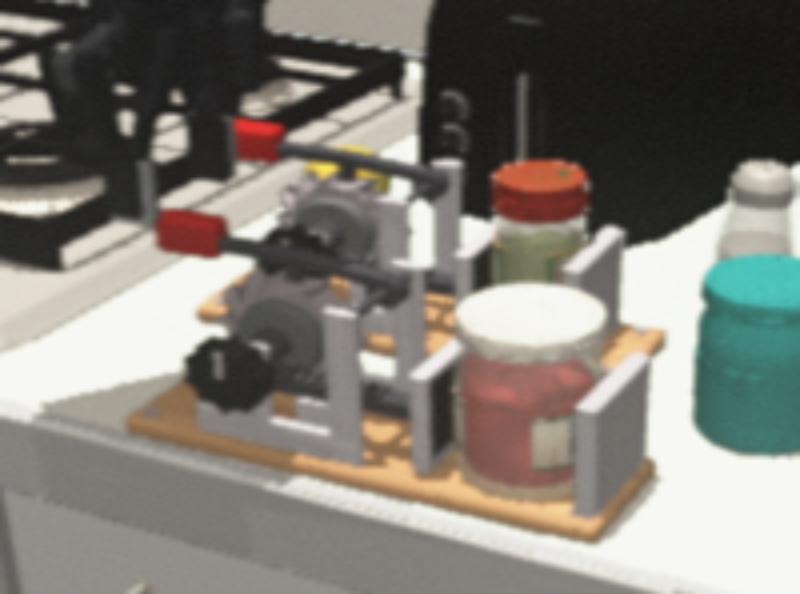

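Run:
```python
from plan import *
c=vision.camera_params('scene');E=np.linalg.inv(np.array(c['extrinsics']))
print(np.array(c['extrinsics'])[:3,3])
def pr(P):
    q=E[:3,:3]@np.array(P)+E[:3,3]; x,y=q[0]/-q[2],-q[1]/-q[2]; k=1+c['k1']*(x*x+y*y)
    return c['fy']*y*k+c['cy'],c['fx']*x*k+c['cx']
for P in [(.383,-.138,.1),(.383,-.138,.13),(.438,-.138,.1),(.438,-.138,.13),(.412,-.143,.108)]:
    a,b=pr(P); print(P,round(a,1),round(b,1),'crop',round((b-180)*4),round((a-120)*3.3))
```

```text
[-0.20070269 -0.6265182   0.47999844]
(0.383, -0.138, 0.1) 199.8 215.9 crop 143 263
(0.383, -0.138, 0.13) 184.3 214.4 crop 138 212
(0.438, -0.138, 0.1) 187.9 234.2 crop 217 224
(0.438, -0.138, 0.13) 173.0 233.1 crop 212 175
(0.412, -0.143, 0.108) 189.9 227.7 crop 191 231
```

Run:
```python
from plan import *
p,d,c=cam('scene'); save('s3',cv2.resize(p[140:220,190:290],None,fx=7.5,fy=7.5,interpolation=cv2.INTER_NEAREST))
for x in [216,217,218]:
  for y in range(160,200,3):
    w=px2w(c,y,x,d[y,x]); print(x,y,w.round(3),p[y,x])
```

```text
216 160 [ 0.378 -0.151  0.18 ] [34 32 31]
216 163 [ 0.376 -0.151  0.175] [35 33 33]
216 166 [ 0.376 -0.151  0.17 ] [39 37 34]
216 169 [ 0.379 -0.148  0.162] [99 99 96]
216 172 [ 0.378 -0.148  0.157] [105 104 102]
216 175 [ 0.379 -0.147  0.151] [105 105 102]
216 178 [ 0.378 -0.147  0.146] [98 97 94]
216 181 [ 0.378 -0.146  0.14 ] [92 92 88]
216 184 [ 0.378 -0.146  0.134] [88 88 86]
216 187 [ 0.378 -0.146  0.129] [129 129 123]
216 190 [0.566 0.012 0.007] [167 162 151]
216 193 [ 0.543 -0.007  0.014] [224 218 205]
216 196 [ 0.536 -0.011  0.01 ] [207 200 188]
216 199 [ 0.532 -0.014  0.005] [206 200 190]
217 160 [ 0.381 -0.15   0.179] [36 34 32]
217 163 [ 0.378 -0.152  0.174] [59 58 55]
217 166 [ 0.377 -0.152  0.169] [79 77 72]
217 169 [ 0.379 -0.15   0.163] [92 90 89]
217 172 [ 0.38  -0.149  0.157] [95 94 91]
217 175 [ 0.38  -0.148  0.151] [102 102  99]
217 178 [ 0.379 -0.148  0.146] [103 104 100]
217 181 [ 0.378 -0.149  0.141] [104 103 101]
217 184 [ 0.378 -0.148  0.135] [104 103 102]
217 187 [ 0.378 -0.148  0.129] [116 112 107]
217 190 [0.566 0.009 0.007] [178 171 160]
217 193 [ 0.546 -0.006  0.012] [218 211 198]
217 196 [ 0.538 -0.013  0.01 ] [206 200 188]
217 199 [ 0.533 -0.016  0.005] [206 200 188]
218 160 [ 0.383 -0.151  0.178] [63 63 59]
218 163 [ 0.382 -0.151  0.173] [129 123 116]
218 166 [ 0.381 -0.151  0.168] [157 149 140]
218 169 [ 0.381 -0.151  0.162] [79 78 75]
218 172 [ 0.383 -0.148  0.155] [76 75 72]
218 175 [ 0.383 -0.148  0.15 ] [82 81 79]
218 178 [ 0.38  -0.15   0.146] [92 91 88]
218 181 [ 0.379 -0.15   0.141] [95 96 92]
218 184 [ 0.378 -0.15   0.135] [93 94 90]
218 187 [ 0.404 -0.128  0.114] [103  83  78]
218 190 [ 0.406 -0.126  0.107] [166 143 133]
218 193 [ 0.549 -0.007  0.011] [190 171 160]
218 196 [ 0.543 -0.011  0.007] [207 200 189]
218 199 [ 0.535 -0.017  0.005] [208 201 189]
```

View pics/s3.png

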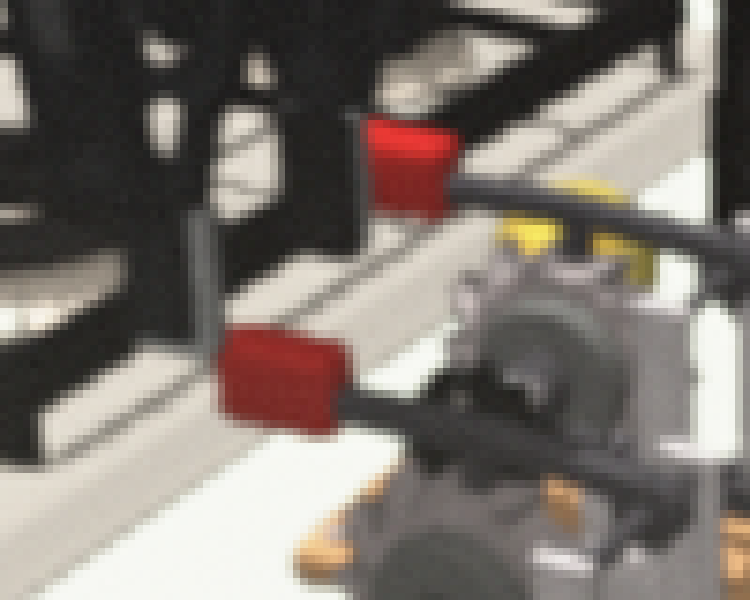

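Run:
```python
from plan import *
p,d,c=cam('wrist')
for y,x in [(258,244),(265,240),(280,235),(300,230),(258,385),(270,390),(262,250),(300,250),(295,395)]:
    print(y,x,p[y,x],d[y,x].round(3),px2w(c,y,x,d[y,x]).round(3))
m=d.copy(); 
L=[(px2w(c,y,x,d[y,x]),y,x) for y in range(200,400) for x in list(range(200,290))+list(range(350,440)) if 0.05<d[y,x]<.3]
L=[(w,y,x) for w,y,x in L if w[1]>-.3 and .1<w[2]<.2 and abs(w[0]-.411)<.06 and not(abs(w[0]-.411)<.015)]
L.sort(key=lambda t:t[0][2])
for t in L[:300:25]: print(t[0].round(3),t[1:])
print(read_state()['tool_pos'],np.array(c['extrinsics'])[:3,3])
```

```text
258 244 [83 79 74] 0.145 [ 0.38  -0.13   0.136]
265 240 [81 77 73] 0.14 [ 0.38  -0.13   0.142]
280 235 [81 78 74] 0.128 [ 0.38  -0.13   0.155]
300 230 [138 136 131] 0.118 [ 0.381 -0.132  0.166]
258 385 [88 87 84] 0.146 [ 0.445 -0.126  0.136]
270 390 [87 86 84] 0.135 [ 0.444 -0.126  0.148]
262 250 [41 31 27] 0.141 [ 0.384 -0.129  0.141]
300 250 [33 28 25] 0.138 [ 0.385 -0.144  0.148]
295 395 [90 89 86] 0.118 [ 0.442 -0.126  0.166]
[ 0.44  -0.135  0.128] (265, 370)
[ 0.44  -0.129  0.129] (255, 371)
[ 0.385 -0.142  0.13 ] (275, 257)
[ 0.385 -0.148  0.131] (286, 257)
[ 0.441 -0.147  0.132] (290, 370)
[ 0.446 -0.126  0.132] (254, 386)
[ 0.44  -0.136  0.133] (271, 371)
[ 0.446 -0.126  0.133] (255, 386)
[ 0.445 -0.126  0.133] (255, 385)
[ 0.382 -0.129  0.134] (255, 248)
[ 0.384 -0.129  0.134] (255, 253)
[ 0.385 -0.15   0.135] (294, 256)
[ 0.41257629 -0.13963623  0.09618723] [ 0.4083098 -0.0594698  0.2670776]
```

Both cameras put the open fingertips at z≈0.128 (scene picture: pad bottom at row 188, above the handle at row 190). The TCP reading implies about 0.10. I trust the pictures and go about 22 mm lower, then check again.

```bash
python3 -m crank '[[0,0,0.006,0,0,0,0.055],[0,0,0.006,0,0,0,0.055],[0,0,0.006,0,0,0,0.055],[0,0,0.004,0,0,0,0.055],[0,0,0,0,0,0,0.055]]' 40
cat > tip.py <<'E'
from plan import *
s=read_state();print(s['t'],s['tool_pos'],s['wrist_force'],s['gripper_width'])
p,d,c=cam('scene'); import sys; save(sys.argv[1],cv2.resize(p[140:220,190:290],None,fx=7.5,fy=7.5,interpolation=cv2.INTER_NEAREST))
for x in [213,215,216,217]:
  z=[px2w(c,y,x,d[y,x]) for y in range(150,215) if d[y,x]>0]; z=[w for w in z if .35<w[0]<.40 and w[1]<-.1]
  if z: print(x,min(z,key=lambda w:w[2]).round(3))
p,d,c=cam('wrist'); save(sys.argv[1]+'w',p)
E
python3 tip.py s4
```

```text
t: 4.6
tool_pos: [0.4115, -0.139, 0.0727]
eef_rot: [-2.163, -2.276, 0.001]
wrist_force: [0.7, 0.0, -0.7]
gripper_width: 0.645
4.6 [ 0.41153409 -0.13897064  0.07274743] [ 0.69580295  0.0279805  -0.74450423] 0.6447533729284398
213 [ 0.376 -0.137  0.106]
215 [ 0.376 -0.142  0.105]
216 [ 0.378 -0.143  0.105]
217 [ 0.378 -0.145  0.106]
```

View pics/s4.png

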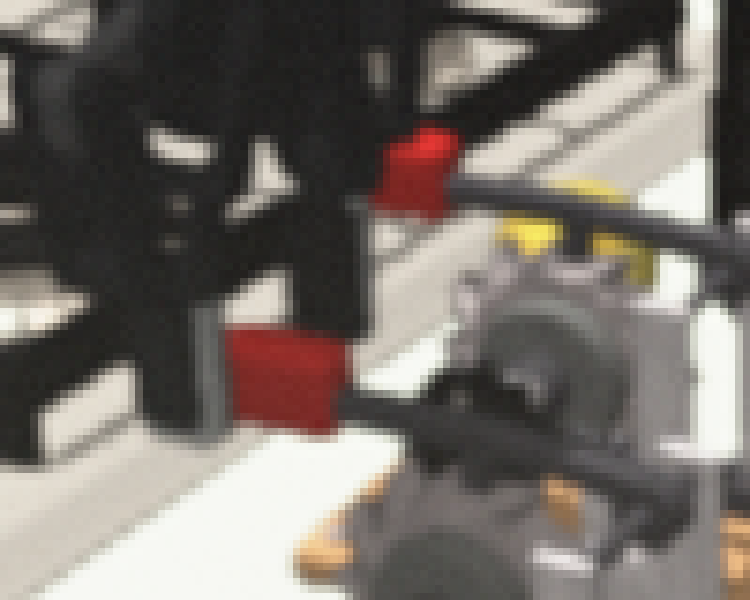

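View pics/s4w.png

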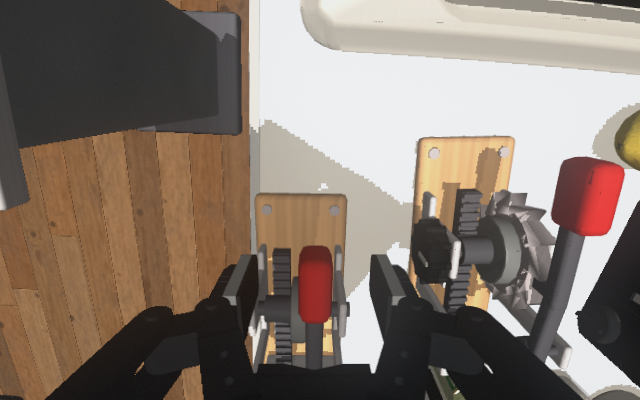

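The scene view now shows the pads level with the handle (tip z≈0.105, handle 0.096–0.120). The wrist view shows the handle at column 316, centred between the pad edges at 255 and 370. Closing.

```bash
python3 -m crank '[[0,0,0,0,0,0,0.03],[0,0,0,0,0,0,0.02],[0,0,0,0,0,0,0.008],[0,0,0,0,0,0,0.008],[0,0,0,0,0,0,0.008]]' 40
python3 tip.py s5
```

```text
t: 5.2
tool_pos: [0.4125, -0.1394, 0.074]
eef_rot: [2.165, 2.276, 0.001]
wrist_force: [0.2, 0.6, 1.2]
gripper_width: 0.176
5.2 [ 0.41247096 -0.13942937  0.07403211] [0.19481293 0.64710441 1.19095446] 0.17647888540300324
213 [ 0.374 -0.144  0.149]
215 [ 0.391 -0.131  0.11 ]
216 [ 0.396 -0.129  0.103]
217 [ 0.398 -0.129  0.103]
```

View pics/s5.png

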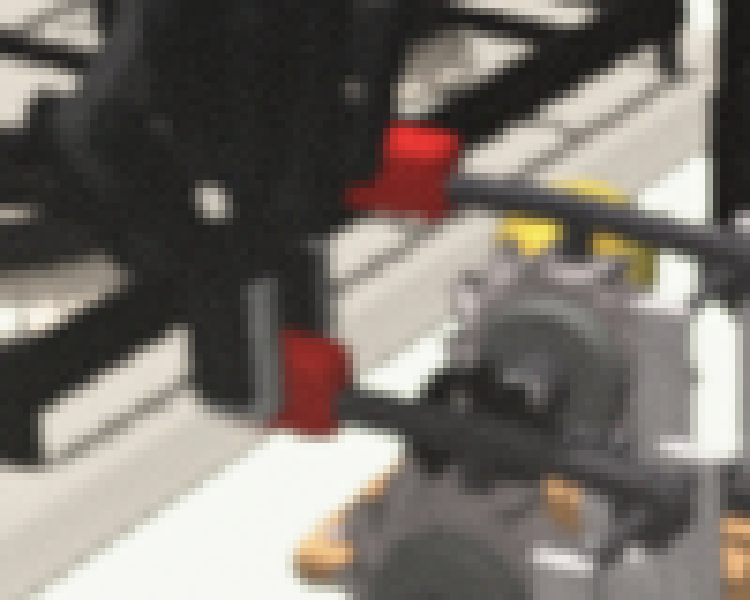

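View pics/s5w.png

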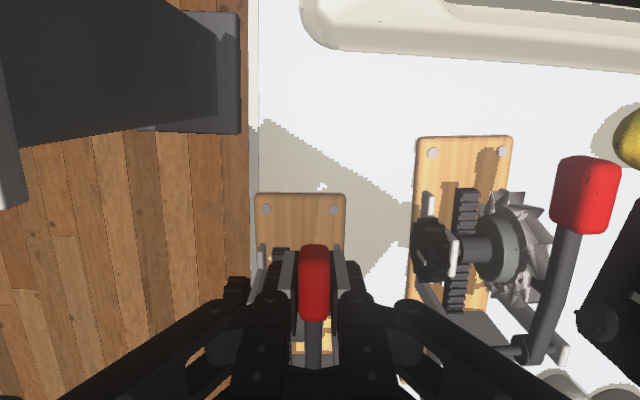

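Gripped: opening 15 mm, and the handle sits between the pads. Now lift along the lever's arc (about 17°, per row z −3.2 mm and turn about tool y).

```bash
python3 -m crank '[[0.0006,0,-0.0032,0,1.72,0,0.008],[0.0006,0,-0.0032,0,1.72,0,0.008],[0.0006,0,-0.0032,0,1.72,0,0.008],[0.0006,0,-0.0032,0,1.72,0,0.008],[0.0006,0,-0.0032,0,1.72,0,0.008]]' 60
python3 tip.py s6
```

```text
t: 5.8
tool_pos: [0.4123, -0.1373, 0.0903]
eef_rot: [-2.086, -2.194, -0.16]
wrist_force: [1.8, 0.7, 0.2]
gripper_width: 0.169
5.8 [ 0.41228406 -0.13726191  0.09029481] [1.78878243 0.73192136 0.16793668] 0.16866417965837185
213 [ 0.374 -0.146  0.166]
215 [ 0.375 -0.149  0.164]
216 [ 0.397 -0.13   0.121]
217 [ 0.398 -0.131  0.121]
```

View pics/s6.png

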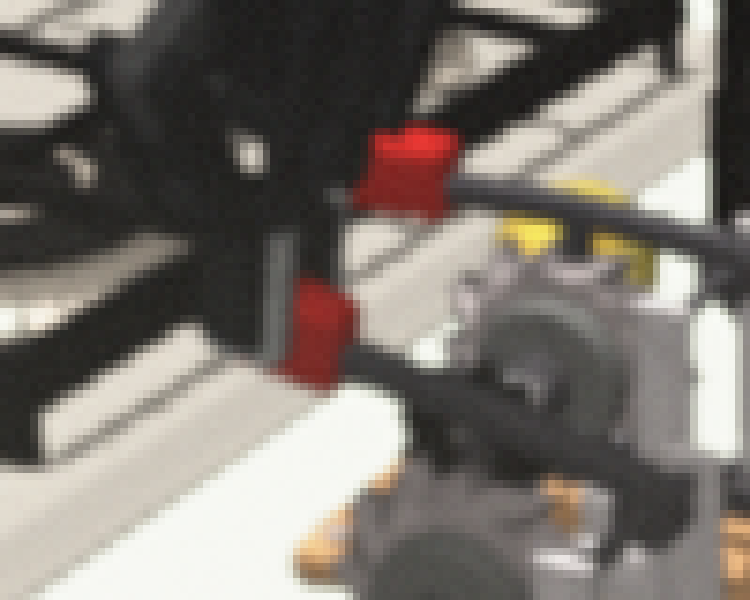

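The handle rose with the gripper: its bottom moved from row 435 to 388 in the crop, and the lever is tilted. I'll continue the second half and then hold.

```bash
python3 -m crank '[[0.0006,0,-0.0032,0,1.72,0,0.008],[0.0006,0,-0.0032,0,1.72,0,0.008],[0.0006,0,-0.0032,0,1.72,0,0.008],[0.0006,0,-0.0032,0,1.72,0,0.008],[0.0006,0,-0.0032,0,1.72,0,0.008]]' 60
python3 -m crank '[[0,0,0,0,0,0,0.008],[0,0,0,0,0,0,0.008],[0,0,0,0,0,0,0.008],[0,0,0,0,0,0,0.008],[0,0,0,0,0,0,0.008]]'
python3 -m crank '[[0,0,0,0,0,0,0.008],[0,0,0,0,0,0,0.008],[0,0,0,0,0,0,0.008],[0,0,0,0,0,0,0.008],[0,0,0,0,0,0,0.008]]'
sed -i 's/140:220,190:290/150:270,200:360/; s/fx=7.5,fy=7.5/fx=5,fy=5/' tip.py
python3 tip.py s7
```

```text
t: 6.4
tool_pos: [0.4122, -0.1376, 0.1065]
eef_rot: [-2.002, -2.106, -0.306]
wrist_force: [2.0, 1.9, 1.1]
gripper_width: 0.166
t: 6.9
tool_pos: [0.4122, -0.1376, 0.1061]
eef_rot: [-2.004, -2.109, -0.303]
wrist_force: [2.2, 2.1, 0.2]
gripper_width: 0.166
t: 7.4
tool_pos: [0.4122, -0.1376, 0.1062]
eef_rot: [-2.004, -2.108, -0.303]
wrist_force: [1.9, 3.6, 0.5]
gripper_width: 0.169
7.4 [ 0.41215153 -0.13762983  0.10616312] [1.93792086 3.5998833  0.46388562] 0.16876352049853072
213 [ 0.371 -0.151  0.187]
215 [ 0.374 -0.152  0.181]
216 [ 0.374 -0.154  0.182]
217 [ 0.372 -0.157  0.181]
```

View pics/s7.png

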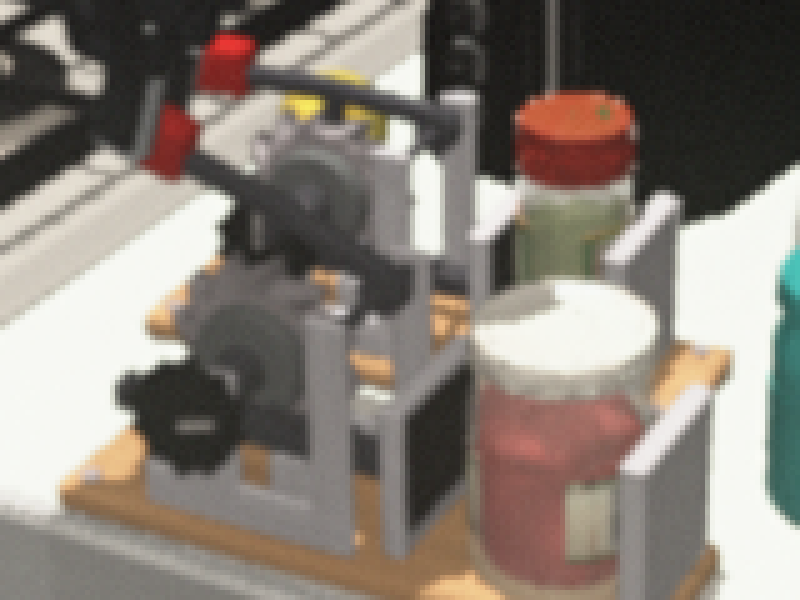

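The pawl is up and the wheel is turning. The jaw (crop 400–470, 340–550) has moved off the jar. I'll keep holding until it stops.

```bash
for i in 1 2 3 4 5; do python3 -m crank '[[0,0,0,0,0,0,0.008],[0,0,0,0,0,0,0.008],[0,0,0,0,0,0,0.008],[0,0,0,0,0,0,0.008],[0,0,0,0,0,0,0.008]]' | head -1; done
python3 tip.py s8
python3 -m crank '[[0,0,0,0,0,0,0.008],[0,0,0,0,0,0,0.008],[0,0,0,0,0,0,0.008],[0,0,0,0,0,0,0.008],[0,0,0,0,0,0,0.008]]'
python3 tip.py s9
python3 - <<'E'
import cv2,numpy as np
a,b,c=[cv2.imread(f'pics/{n}.png').astype(int) for n in('s7','s8','s9')]
print(abs(a-b)[200:,100:500].mean(),abs(b-c)[200:,100:500].mean())
E
```

```text
t: 8.0
t: 8.5
t: 9.0
t: 9.5
t: 10.0
10.0 [ 0.41215766 -0.13761067  0.10616677] [2.49797835 4.8885751  1.13152045] 0.166014846260068
213 [ 0.37  -0.151  0.188]
215 [ 0.373 -0.152  0.182]
216 [ 0.374 -0.154  0.181]
217 [ 0.377 -0.154  0.179]
t: 10.6
tool_pos: [0.4121, -0.1376, 0.1062]
eef_rot: [-2.004, -2.108, -0.303]
wrist_force: [2.4, 4.6, 1.0]
gripper_width: 0.175
10.6 [ 0.41214869 -0.1376328   0.10616949] [2.36716509 4.5987086  0.99716793] 0.1745519233336165
213 [ 0.371 -0.151  0.188]
215 [ 0.373 -0.152  0.182]
216 [ 0.375 -0.153  0.181]
217 [ 0.376 -0.154  0.179]
9.3821875 1.4330208333333334
```

View pics/s9.png

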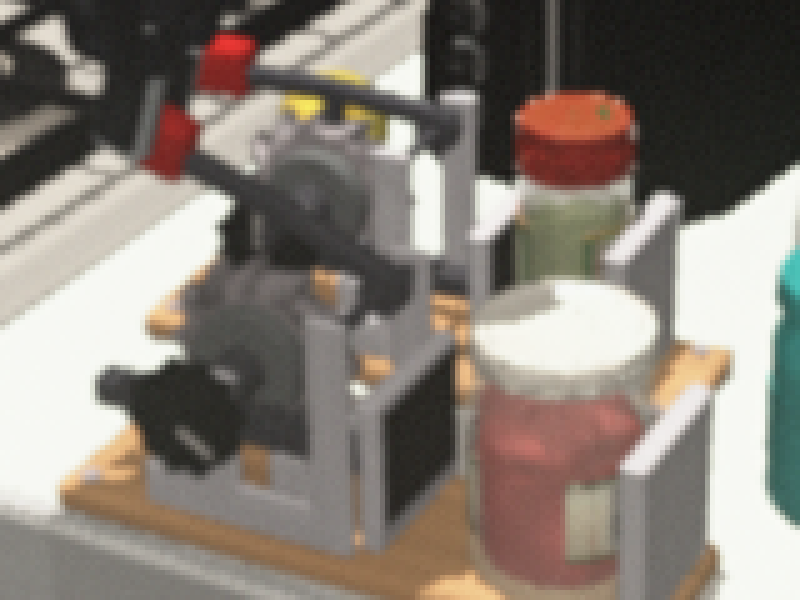

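View pics/s8.png

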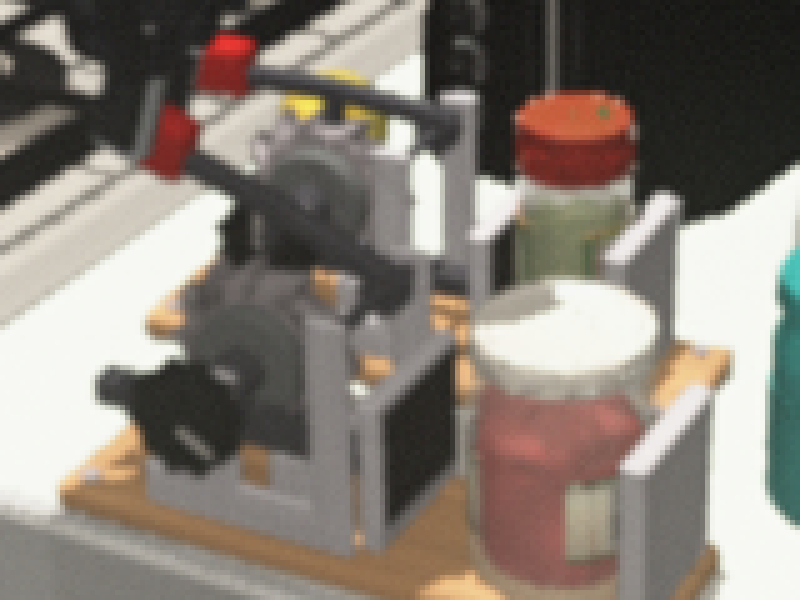

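The drum has run back and stands still: the pictures at 10.0 and 10.6 s are alike, and there is a wide gap between jaw and jar. Lowering along the same arc.

```bash
for i in 1 2; do python3 -m crank '[[-0.0007,0,0.0032,0,-1.72,0,0.008],[-0.0007,0,0.0032,0,-1.72,0,0.008],[-0.0007,0,0.0032,0,-1.72,0,0.008],[-0.0007,0,0.0032,0,-1.72,0,0.008],[-0.0007,0,0.0032,0,-1.72,0,0.008]]'; done
python3 tip.py s10
python3 - <<'E'
from plan import *
rows([((.412,-.139,.074),down(2.8))])
E
```

```text
t: 11.2
tool_pos: [0.4122, -0.1373, 0.0897]
eef_rot: [-2.087, -2.196, -0.156]
wrist_force: [2.5, 4.7, 2.3]
gripper_width: 0.172
t: 11.7
tool_pos: [0.4124, -0.1394, 0.0736]
eef_rot: [2.163, 2.276, -0.001]
wrist_force: [1.9, 5.0, 5.2]
gripper_width: 0.166
11.7 [ 0.41237478 -0.13942723  0.07359534] [1.90539667 5.04276269 5.22359501] 0.1660985196687183
213 [ 0.375 -0.143  0.148]
215 [ 0.39  -0.132  0.111]
216 [ 0.397 -0.128  0.103]
217 [ 0.395 -0.131  0.102]
[0.0005,-0.0003,-0.0002,0.01,0.10,0.19]
```

View pics/s10.png

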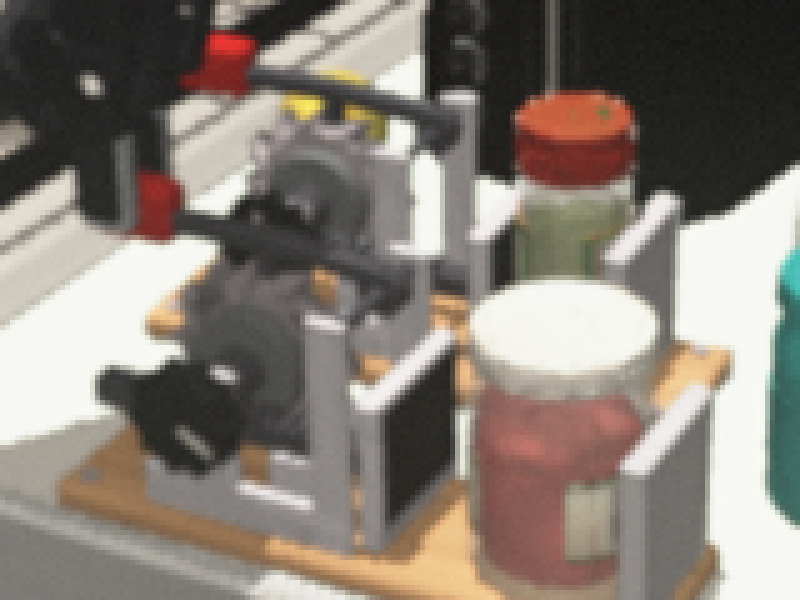

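The lever is level again with the pawl down, and the drum has not moved. Releasing and rising straight up.

```bash
python3 -m crank '[[0,0,0,0,0,0,0.055],[0,0,0,0,0,0,0.055],[0,0,0,0,0,0,0.055],[0,0,0,0,0,0,0.055],[0,0,0,0,0,0,0.055]]'
python3 -m crank '[[0,0,-0.01,0,0,0,0.055],[0,0,-0.02,0,0,0,0.055],[0,0,-0.03,0,0,0,0.055],[0,0,-0.04,0,0,0,0.055],[0,0,-0.03,0,0,0,0.055]]'
python3 -m crank '[[0,0,0,0,0,0,0.055],[0,0,0,0,0,0,0.055],[0,0,0,0,0,0,0.055],[0,0,0,0,0,0,0.055],[0,0,0,0,0,0,0.055]]'
python3 tip.py s11; python3 m2.py
```

```text
t: 12.3
tool_pos: [0.4119, -0.1396, 0.0733]
eef_rot: [-2.164, -2.277, 0.001]
wrist_force: [0.2, 0.9, 0.0]
gripper_width: 0.643
t: 12.8
tool_pos: [0.4126, -0.1397, 0.2067]
eef_rot: [2.162, 2.275, 0.001]
wrist_force: [0.2, -0.6, 1.1]
gripper_width: 0.644
t: 13.3
tool_pos: [0.4115, -0.139, 0.2022]
eef_rot: [-2.163, -2.275, 0.001]
wrist_force: [-0.3, -0.4, -0.1]
gripper_width: 0.648
13.3 [ 0.41153102 -0.1390044   0.2022166 ] [-0.27308662 -0.42719567 -0.1030093 ] 0.6483263355173379
scene jam_jar 0.76 371.0 227.0 [[0.477, -0.415, 0.004], [0.487, -0.391, 0.059], [0.532, -0.358, 0.093]] 0  
scene jam_jar 0.73 310.0 237.0 [[0.376, -0.345, 0.017], [0.384, -0.324, 0.078], [0.428, -0.292, 0.105]] 669 [ 0.403 -0.318  0.104] [0.066 0.061 0.009]
top jam_jar 0.86 349.0 223.0 [[0.379, -0.344, 0.095], [0.407, -0.317, 0.105], [0.436, -0.29, 0.108]] 620 [ 0.406 -0.317  0.105] [0.06  0.063 0.011]
top jam_jar 0.74 376.0 180.0 [[0.477, -0.412, 0.023], [0.504, -0.382, 0.093], [0.534, -0.354, 0.096]] 0  
[[-0.051  0.999 -0.   ]
 [ 0.999  0.051  0.   ]
 [ 0.    -0.    -1.   ]]
0.006 0.018 1009 [[0.364, -0.354, 0.008], [0.441, -0.129, 0.016]]
((0.40245234966278076, -0.2392042577266693), (0.07194961607456207, 0.24517126381397247), 2.2634904384613037)
0.06 0.095 592 [[0.354, -0.359, 0.061], [0.434, -0.176, 0.092]]
((0.39460060000419617, -0.2591648995876312), (0.20392411947250366, 0.08208736032247543), 89.98975372314453)
0.095 0.13 975 [[0.375, -0.346, 0.096], [0.434, -0.136, 0.121]]
((0.4027407467365265, -0.23964723944664001), (0.06123721972107887, 0.21783597767353058), 2.477038621902466)
```

View pics/s11.png

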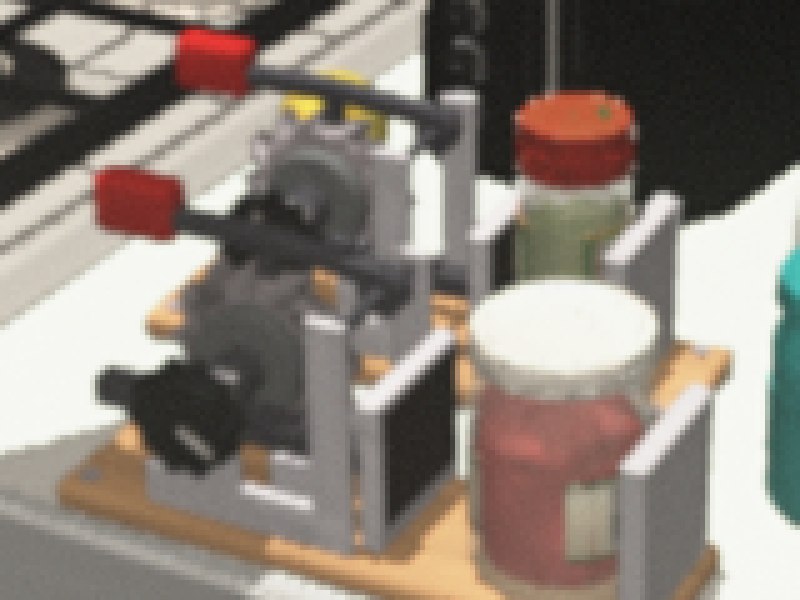

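View pics/s11w.png

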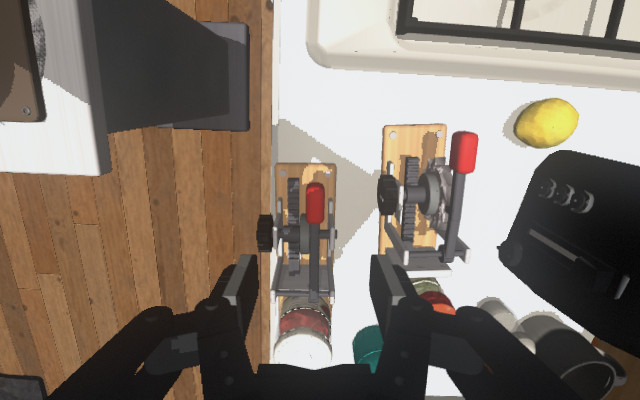

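```bash
python3 m3.py | grep scene
python3 - <<'E'
from h import *
p,d,c=cam('scene')
o=cv2.imread('pics/scene0.png')[:,:,::-1]
f=lambda p:[round(v.mean(),2) for v in np.nonzero(((lambda h:((h[...,0]<8)|(h[...,0]>172))&(h[...,1]>150)&(h[...,2]>50))(cv2.cvtColor(np.ascontiguousarray(p[180:200,212:245]),cv2.COLOR_RGB2HSV))))]
print(f(o),f(p))
# jaw shift: left-jaw face points
print(read_state()['t'])
r.close_job()
E
```

```text
[np.float64(9.65), np.float64(15.03)] [np.float64(9.74), np.float64(15.0)]
13.75
the job is handed in; nothing more can be doneTraceback (most recent call last):
  File "m3.py", line 8, in <module>
    print(n,len(ys),ys.min(),ys.max(),xs.min(),xs.max(),np.round(np.percentile(P,[2,50,98],axis=0),4).tolist())
                    ~~~~~~^^
    return umr_minimum(a, axis, None, out, keepdims, initial, where)
ValueError: zero-size array to reduction operation minimum which has no identity
```

The jam jar is free of its clamp, and I handed the job in at 13.75 s. I pinched the clamp's red handle, lifted the pawl about 0.3 rad along its arc and held it up for about 4 s. The drum ran back until it stopped. I then lowered the pawl, let go and raised the gripper clear.

**Last checks:**
- **Drum:** the scene pictures at 10.0 and 10.6 s are alike, with a wide gap between jaw and jar. I took this as the end stop and did not measure the angle or the jaw opening.
- **Pawl:** the handle's centre in the scene picture is within 0.1 px of where it started, so the pawl is down in the wheel.
- **Jam jar:** it stands upright, with its lid within about 1 mm of its first measured place.
- **Spice clamp:** the scene pictures show its handle and jaws unchanged.
- **Robot:** the wrist force was near zero and the gripper touched nothing.

**What disagreed or failed:**
- **Fingertip height:** both cameras showed the fingertips about 25 mm higher than the tool reading implied. I followed the cameras and went about 22 mm lower before gripping.
- **Final triangulation:** my last attempt with the wrist camera failed because its search window no longer fitted the view. I compared the scene pictures instead.

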